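Stand the closed containers in their holders

TASK

Clear up the bench: of the vessels standing about, pick out the four that have a lid or cap and stand each one upright inside the recess of its own round, black-lined grey holder, matched by size: the smallest container in the smallest holder, the next in the next, up to the largest in the largest. Leave the open vessels among them, the brown bottle without a cap and the white crucible, standing where they are.

Things in the scene. Friction and masses are not known exactly. Their poses are not given: they have to be found in the camera images.
- sample_vial_center (a point): the smallest closed container: round glass sample vial, 23 mm across, 46 mm tall, with a black screw cap of the same 23 mm that covers z = 30 to 46 mm above its base; 18 g; grip it by the cap so that the fingers stay above a holder's rim. Stands upright on the table. The point is its centre, 23 mm above its base; its z axis points up.
- weighing_pot_center (a point): the second smallest: round clear-glass weighing bottle, body 34 mm across up to 34 mm above its base, closed by a glass lid 36 mm across from 34 to 42 mm with a 16 mm knob above, 51 mm tall in all; 35 g; can be gripped round body and lid edge, pads centred about 33 mm above its base. Stands upright on the table. The point is its centre, 25.5 mm above its base; its z axis points up.
- yellow_bottle_center (a point): the second largest: round yellow-amber plastic bottle, 48 mm across, 102 mm tall, with a black screw cap 38 mm across from 78 to 102 mm above its base; 70 g; can be gripped by the cap or the body. Stands upright on the table. The point is its centre, 51 mm above its base; its z axis points up.
- white_jar_center (a point): the largest: round white plastic bottle, 60 mm across, 109 mm tall, with a blue screw cap 38 mm across from 85 to 109 mm above its base; 140 g; can be gripped by the cap or the body. Stands upright on the table. The point is its centre, 54.5 mm above its base; its z axis points up.
- open_bottle_center (a point): a brown bottle with an open mouth and no cap, 49 mm across, 112 mm tall, neck 30 mm across; loose; it stays where it is. Stands upright on the table. The point is its centre, 56 mm above its base; its z axis points up.
- open_crucible_center (a point): a small open white porcelain crucible, conical, 42 mm across the rim, 36 mm tall; loose; it stays where it is. Stands upright on the table. The point is its centre, 18 mm above its base; its z axis points up.
- holder_xs: the smallest of four low round grey plastic holders: a dish 57 mm across outside and 10 mm high with a round recess 43 mm across; the recess's floor, a black rubber disc, is 4 mm above the table, so the recess is 6 mm deep. Fixed to the table. Origin: centre of its underside, at table height; z up.
- holder_s: the second smallest of four low round grey plastic holders: a dish 71 mm across outside and 10 mm high with a round recess 57 mm across; the recess's floor, a black rubber disc, is 4 mm above the table, so the recess is 6 mm deep. Fixed to the table. Origin: centre of its underside, at table height; z up.
- holder_m: the second largest of four low round grey plastic holders: a dish 82 mm across outside and 10 mm high with a round recess 68 mm across; the recess's floor, a black rubber disc, is 4 mm above the table, so the recess is 6 mm deep. Fixed to the table. Origin: centre of its underside, at table height; z up.
- holder_l: the largest of four low round grey plastic holders: a dish 94 mm across outside and 10 mm high with a round recess 80 mm across; the recess's floor, a black rubber disc, is 4 mm above the table, so the recess is 6 mm deep. Fixed to the table. Origin: centre of its underside, at table height; z up.
Mind the look-alikes: they are no part of the job. Leave any purple look-alike of the part that bears yellow_bottle_center alone.

How it is judged (in metres and radians):
At the end, for the whole second after the job is handed in: Each of the four closed containers stands upright (within 0.1 rad) on the floor of the recess of its own holder (smallest in smallest and so on), its centre within 13 mm of the holder's axis in plan, released and at rest (horizontal distance between sample_vial_center and holder_xs below 0.013 m and angle between each of sample_vial_center, weighing_pot_center, yellow_bottle_center, white_jar_center's own z axis and vertical below 0.1 rad and height (world z) of sample_vial_center below 0.03 m and linear speed of each of sample_vial, weighing_pot, yellow_bottle, white_jar below 0.02 m/s and horizontal distance between weighing_pot_center and holder_s below 0.013 m and height (world z) of weighing_pot_center below 0.0325 m and horizontal distance between yellow_bottle_center and holder_m below 0.013 m and height (world z) of yellow_bottle_center below 0.058 m and horizontal distance between white_jar_center and holder_l below 0.013 m and height (world z) of white_jar_center below 0.0615 m); the robot touches nothing.
It fails at once if an open vessel (brown bottle or crucible) was pushed more than 30 mm away or tipped over (distance of any of open_bottle_center, open_crucible_center from where it was at the start of the episode above 0.03 m or angle between any of open_bottle_center, open_crucible_center's own z axis and vertical above 0.5 rad).
It also fails if it takes over 96 s, if anything falls off the work surface, if the arm or the gripper's body presses on something with over 40 N, if the wrist force passes 120 N, or if a joint passes its speed limit or range.

ROBOT

A 6-joint arm with a two-finger parallel gripper is mounted at the origin on a cart in front of the work surface, level with it; the furniture and walls round the work are solid. World frame = base frame: x ahead of the robot, y to its left, z up, the work surface at z = 0. Lengths are in mm, angles in rad, forces in N, time in s.
With the tool pointing down it reaches from about 300 to 875 mm from the base axis. Payload 4.2 kg.
Tool frame: the origin (TCP) lies between the finger pads; the fingertips stand ahead of it and the grasp point (between the pads) lies 5 mm behind it (tips_ahead is the z of the fingertips in the tool frame, in mm); z points along the fingers, y is the line along which they close (so a half turn about z gives the same grasp; the last joint's range is limited). The gripper opens to 85 mm and grips with 20 to 120 N. Pads are 22 mm wide; open, the fingers measure 114 mm over their backs; the gripper's body (76 mm by 85 mm) begins 54 mm behind the grasp point. The pads swing forward as they close: fully open they stand 13 mm farther back than shut.
Start: joints at [1.099, 0.32, 1.565, -0, 1.257, -0.02], TCP at [251.04, 517.319, 245.338] pointing down, gripper open.
Joint ranges: [-3.11, 3.11], [-0.84, 2.01], [0.21, 2.61], [-1.34, 4.49], [0.05, 2.63], [-2.56, 2.56]. Speed limits (rad/s): [2.57, 2.57, 3.14, 3.14, 3.14, 3.14].

INTERFACE

Orientations are given as [roll, pitch, yaw] about the fixed x, y, z axes, in that order (R = Rz(yaw) Ry(pitch) Rx(roll)).
In Python, from station import read_state, snapshot, sign_off, masks_of, tips_ahead gives the robot as it stands.
- The arm moves only by the tool play_rows, never from a script. Its argument "motion" is a list that holds one entry, the list of rows, each a list of 7 numbers: the shift along the tool's x, y, z in units of 25 mm (1.0 is 25 mm), then the turn, a rotation vector about the tool's x, y, z in degrees, then the closure, from -1 (fully open) to 1 (shut). A call has 1 to 20 rows; each row shifts and turns the commanded pose from where the row before left it, along the tool's axes as they then stand; what a row does not reach is not made up. A row lasts 1/8 s, in which the tool goes at most 62.5 mm and 10.7 degrees, less where a joint would pass 70% of its speed; a pose out of reach is approached as far as the arm can. A call is refused whole if a number of a shift passes 1 or a number of a turn 10.7, either way. A call with a gripper value outside its range is refused whole. The fingers move at their own pace and stop on an object; "grip_force" is the grip in N (left out, the last holds). Time passes only in rows, so rows that do not move let the fingers close. It gives the time, the measured TCP pose, the force, the opening and the grip force at its end, in the units of the state.
- read_state(): the state, without advancing time (a new reading comes with each control period).
- snapshot(name): name is "side" or "top" or "wrist"; returns a dict with "img" (480x640x3 uint8, red, green, blue), "fx", "fy", "cx", "cy" (pixels), "pose" (4x4, takes a point from camera to world coordinates); the wrist camera has in their place "hand_eye" (4x4, takes a point from camera to tool coordinates, whose origin is the TCP and whose axes are the flange's). Camera axes: x right, y down, z forward; pixel columns grow to the right and rows downward; lengths in mm; the calibration is good to about 2 mm. A picture is of the moment at which its call begins: read the wrist's pose just before it. There is no depth.
- sign_off(): hands the job in; it is judged then, once.
Trained networks look in a picture, given as the dict that the camera call returned (one of the last four; its "shot" number tells which), for a name from the list of things; names that differ only in an ending like _2 or _b are one class to them, and where a whole thing is asked for, a point or a joint stands for the part that bears it (a point fixed in the world has none). Each returns a list of dicts, best first, with "confidence" (0 to 1); they miss things now and then, are a little off and sometimes report something else, mostly with a low value. They report only what shows in the picture. A call takes as long as a camera call. They do not tell look-alikes from the thing itself.
- masks_of(label, picture): "mask" (480x640 bool, what is visible of it) and "bbox" ([centre column, centre row, width, height] in pixels, round what is visible of it).
The state is a dict: "time_s": time; "joint_pos": joint angles; "joint_velocities": joint speeds; "joint_torque": joint torques, N m; "tcp_pos": TCP position; "eef_rot": TCP orientation; "force": force on the tool from outside, world axes, zero at the start; "wrist_torque": the same for the moment, N m; "opening": opening from 0.0 (shut) to 1.0 (fully open); "gripper_force": force on a finger pad.
Only numpy, scipy, OpenCV 4.12 (cv2) and the standard library are available. Lean on these libraries where they do the work, as an engineer would, in place of code of your own. Each camera call takes 0.05 s, during which the arm holds its last target. There are 200 camera calls.

## Working session

There is one attempt and no reset: what is moved stays moved. The work goes in short steps, Python scripts to look and compute and a tool call to move; the robot and the scene stay as the last step left them, time stands still between calls to the robot, and variables do not carry over. Pictures are saved under pics/ and viewed, at most 14 in all, crops included, and the job is handed in when it is done.

Besides the shell and the picture viewer there is one more tool, called after "Call:" by a JSON object that holds its "name" and its "arguments", one argument or row to a line. play_rows: Moves the arm, as the interface text tells. Its arguments: {"type":"object","properties":{"motion":{"type":"array"},"grip_force":{"type":"number"}},"required":["motion"]}

```bash
mkdir -p pics; ls; python3 - <<'E'
from station import *
import cv2,numpy as np
s=read_state();print({k:np.round(v,3).tolist() for k,v in s.items()}, tips_ahead)
for n in("top","side"):
    p=snapshot(n);cv2.imwrite(f"pics/{n}0.png",p["img"][:,:,::-1]);print(n,p["fx"],p["cx"],p["cy"],np.round(p["pose"],3).tolist())
    for l in "sample_vial_center weighing_pot_center yellow_bottle_center white_jar_center open_bottle_center open_crucible_center holder_xs holder_s holder_m holder_l".split():
        print(l,[(round(d["confidence"],2),np.round(d["bbox"]).astype(int).tolist()) for d in masks_of(l,p)][:3])
E
```

```text
pics
{'time_s': 0.0, 'joint_pos': [1.099, 0.32, 1.566, -0.0, 1.257, -0.02], 'joint_velocities': [-0.0, -0.001, 0.001, -0.0, 0.001, -0.001], 'joint_torque': [-0.0, -41.551, -23.416, -0.0, 0.008, 0.0], 'tcp_pos': [250.821, 516.867, 244.485], 'eef_rot': [-3.14, -0.0, 2.69], 'force': [0.45, 1.081, 0.033], 'wrist_torque': [-0.002, 0.042, 0.004], 'gripper_force': 0.0, 'opening': 1.001} 14.0
top 579.3432274367856 311.49527794045486 237.3155033484475 [[-0.006, -0.999, 0.038, 409.493], [-1.0, 0.007, 0.012, -9.126], [-0.012, -0.038, -0.999, 1479.707], [0.0, 0.0, 0.0, 1.0]]
sample_vial_center [(0.53, [406, 188, 13, 11])]
weighing_pot_center [(0.57, [403, 248, 15, 21])]
yellow_bottle_center [(0.68, [209, 288, 24, 19]), (0.51, [286, 249, 20, 19])]
white_jar_center [(0.6, [219, 182, 30, 26])]
open_bottle_center [(0.77, [342, 249, 21, 23])]
open_crucible_center [(0.72, [225, 245, 16, 16]), (0.53, [163, 250, 23, 22])]
holder_xs []
holder_s [(0.89, [341, 188, 34, 33]), (0.89, [465, 244, 39, 36]), (0.82, [279, 185, 24, 32])]
holder_m [(0.89, [341, 188, 34, 33]), (0.89, [465, 244, 39, 36]), (0.82, [279
[... 262 characters left out ...]
 524.497], [0.0, 0.0, 0.0, 1.0]]
sample_vial_center [(0.58, [427, 297, 15, 25])]
weighing_pot_center [(0.74, [358, 312, 25, 30])]
yellow_bottle_center [(0.97, [227, 224, 23, 39]), (0.95, [290, 246, 16, 48])]
white_jar_center [(0.66, [326, 214, 23, 45])]
open_bottle_center [(0.79, [319, 267, 27, 57]), (0.49, [410, 361, 58, 36])]
open_crucible_center [(0.52, [269, 237, 17, 20])]
holder_xs [(0.56, [245, 223, 20, 14])]
holder_s [(0.98, [386, 274, 37, 22]), (0.92, [412, 361, 59, 34]), (0.57, [352, 251, 30, 11])]
holder_m [(0.98, [386, 274, 37, 22]), (0.92, [412, 361, 59, 34]), (0.57, [352, 251, 30, 11])]
holder_l [(0.98, [386, 274, 37, 22]), (0.92, [412, 361, 59, 34]), (0.57, [352, 251, 30, 11])]
```

```bash
python3 - <<'E'
import cv2
a=cv2.imread("pics/top0.png")[150:320,130:530]
cv2.imwrite("pics/top0c.png",cv2.resize(a,(800,340),interpolation=cv2.INTER_CUBIC))
a=cv2.imread("pics/side0.png")[180:400,190:470]
cv2.imwrite("pics/side0c.png",cv2.resize(a,(760,597),interpolation=cv2.INTER_CUBIC))
E
```

```text
(no output)
```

View pics/top0c.png

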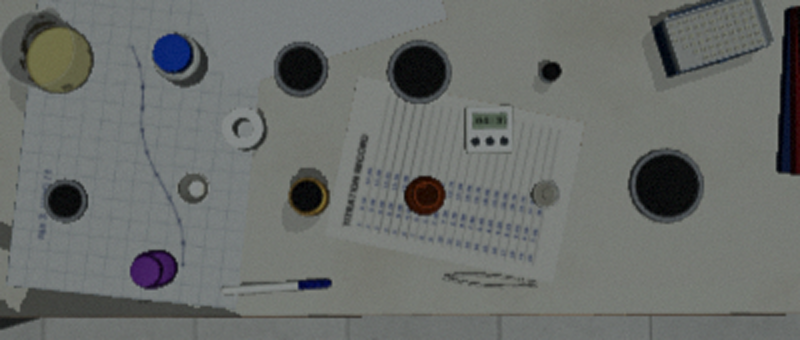

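View pics/side0c.png

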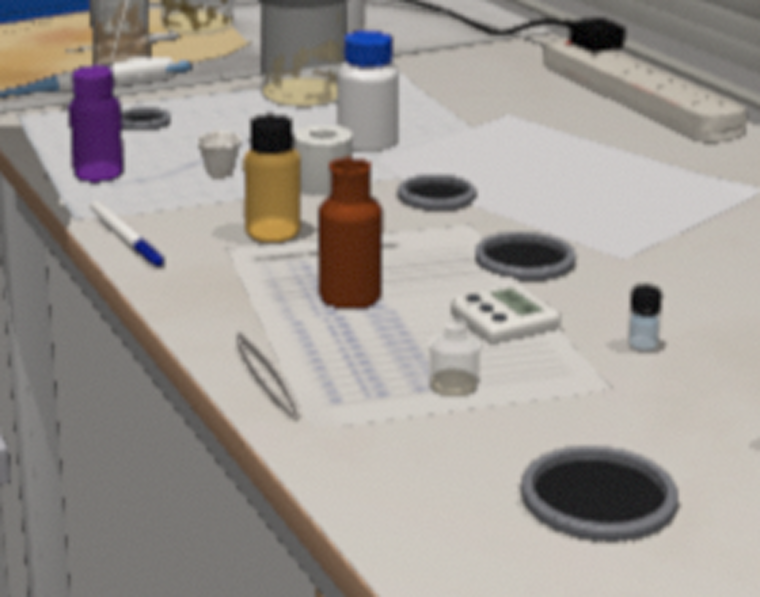

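The top view (full-frame pixels) shows these possible targets:

| Item | Pixel |
|---|---|
| Blue-capped white jar | (217,178) |
| White tape roll (decoy) | (251,214) |
| Yellow bottle, black cap | (284,247) |
| Purple look-alike | (206,284) |
| Brown open bottle | (342,247) |
| Crucible | (226,244) |
| Vial | (405,186) |
| Weighing pot | (402,247) |
| Beaker (decoy) | (159,180) |

The holders are xs (162,250), s (280,184), m (340,186) and l (463,243). The black disc inside the yellow ring at (284,247) is the yellow bottle's cap. The side crop, which is close enough to serve as the check, confirms all of these.

Next I'll measure them to sub-pixel accuracy.

```bash
cat > h.py <<'E'
import numpy as np,cv2
def ray(p,u,v,z):
    d=p["pose"][:3,:3]@[(u-p["cx"])/p["fx"],(v-p["cy"])/p["fy"],1]; o=p["pose"][:3,3]
    return o+d*(z-o[2])/d[2]
def proj(p,X):
    q=np.linalg.inv(p["pose"])@[*X,1]; return p["fx"]*q[0]/q[2]+p["cx"],p["fy"]*q[1]/q[2]+p["cy"]
def blob(img,u,v,r,f):
    u,v=int(u),int(v);c=img[v-r:v+r+1,u-r:u+r+1].astype(int)
    m=f(c).astype(np.uint8);n,l,st,ce=cv2.connectedComponentsWithStats(m)
    k=max(range(1,n),key=lambda k:st[k,4]) ; return ce[k]+[u-r,v-r],st[k,2:]
dark=lambda c:c.max(2)<60
blue=lambda c:(c[...,2]>c[...,0]+50)
E
python3 - <<'E'
from station import *
from h import *
T=snapshot("top");S=snapshot("side")
for n,u,v,r,z,f in [("xs",162,250,12,4,dark),("s",280,184,18,4,dark),("m",340,186,18,4,dark),("l",463,243,22,4,dark),("vial",405,186,9,46,dark),("yellow",284,247,12,102,dark),("white",217,178,14,109,blue)]:
    c,st=blob(T["img"],u,v,r,f);X=ray(T,*c,z);print(n,c.round(1),st,"diam",st*2.55,X.round(1),"side px",np.round(proj(S,X),1))
for n,l,z in[("pot","weighing_pot_center",40),("vial","sample_vial_center",38)]:
    m=masks_of(l,T)[0];b=m["bbox"];X=ray(T,b[0],b[1],z);print(n,b,X.round(1),np.round(proj(S,X),1))
    m=masks_of(l,S)[0];b=m["bbox"];print("side",ray(S,b[0],b[1],25).round(1))
X=ray(T,130+545/2,150+192/2,45);print("pot eye",X)
E
```

```text
xs [162.  250.1] [ 17  17 236] diam [ 43.35  43.35 601.8 ] [435.3 390.4   4. ] side px [242.3 224.3]
s [279.8 183.9] [ 23  23 404] diam [  58.65   58.65 1030.2 ] [602.6  88.5   4. ] side px [350.5 251.2]
m [339.3 185.5] [ 27  27 565] diam [  68.85   68.85 1440.75] [597.4 -63.7   4. ] side px [382.8 274.8]
l [463.1 242.5] [ 32  32 806] diam [  81.6   81.6 2055.3] [ 449.5 -376.9    4. ] side px [409.9 362. ]
vial [405.  185.2] [11 10 77] diam [ 28.05  25.5  196.35] [ 591.4 -224.9   46. ] side px [426.4 286.3]
yellow [282.7 247.5] [ 16  17 208] diam [ 40.8   43.35 530.4 ] [437.9  75.8 102. ] side px [289.5 224.2]
white [215.4 176. ] [ 19  19 277] diam [ 48.45  48.45 706.35] [609.  235.1 109. ] side px [325.4 193.7]
pot [401.9, 246.7, 15.6, 17.2] [ 439.1 -216.3   40. ] [355.4 303.2]
side [ 437.1 -225.9   25. ]
vial [402.3, 247.6, 10.0, 11.6] [ 436.9 -217.5   38. ] [354.7 304.7]
side [ 600.1 -226.7   25. ]
pot eye [ 440.73699339 -217.07119474   45.        ]
```

Every measured recess and cap diameter matches its given size. The side-view reprojections agree too.

I'll start with the white jar: turn to yaw 90° so the fingers close along X, then travel over it.

Call:
{"name": "play_rows", "arguments": {
  "motion": [
    [[0,0,0,0,0,10.7,-1],[0,0,0,0,0,10.7,-1],[0,0,0,0,0,10.7,-1],[0,0,0,0,0,10.7,-1],[0,0,0,0,0,10.7,-1],[0,0,0,0,0,10.7,-1],[-0.8,1,0,0,0,0,-1],[-0.8,1,0,0,0,0,-1],[-0.8,1,0,0,0,0,-1],[-0.8,1,0,0,0,0,-1],[-0.8,1,0,0,0,0,-1],[-0.8,1,0,0,0,0,-1],[-0.8,1,0,0,0,0,-1],[-0.8,1,0,0,0,0,-1],[-0.8,1,0,0,0,0,-1],[-0.8,1,0,0,0,0,-1],[-0.8,1,0,0,0,0,-1],[-0.8,1,0,0,0,0,-1],[-0.8,1,0,0,0,0,-1],[0,0,0,0,0,0,-1]]
  ],
  "grip_force": 40
}}

```text
time_s: 3.9
tcp_pos: [577.0, 255.5, 244.9]
eef_rot: [3.141, 0.0, 1.567]
force: [0.2, 0.7, -0.9]
opening: 0.999
gripper_force: 0.0
```

```bash
cat >> h.py <<'E'
from scipy.spatial.transform import Rotation as Ro
def wrist(name=None):
    from station import read_state,snapshot
    s=read_state();p=snapshot("wrist");H=np.eye(4);H[:3,:3]=Ro.from_euler("xyz",s["eef_rot"]).as_matrix();H[:3,3]=s["tcp_pos"]
    p["pose"]=H@np.array(p["hand_eye"])
    if name: cv2.imwrite("pics/"+name,p["img"][:,:,::-1])
    return p,s
E
python3 - <<'E'
from h import *
p,s=wrist("w1.png")
m=blue(p["img"].astype(int)).astype(np.uint8);n,l,st,ce=cv2.connectedComponentsWithStats(m)
k=1+np.argmax(st[1:,4]);print(st[k],ce[k],"meas",ray(p,*ce[k],105),"predicted px",proj(p,(610,237,109)))
E
```

```text
[ 333  224   69   71 3820] [366.88560209 259.55235602] meas [608.31892434 235.06098534 105.        ] predicted px (np.float64(370.13583604530857), np.float64(258.5869093438466))
```

View pics/w1.png

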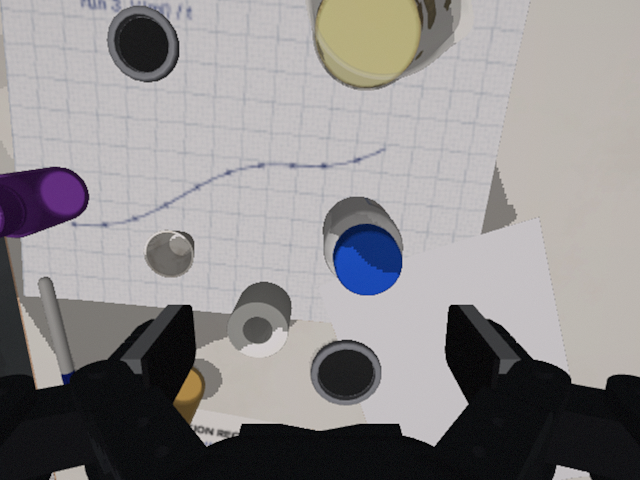

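The wrist view shows the blue cap at (367,260), so the jar is at about (609,236). The tape roll and beaker are clear of the fingers. I'll go down and grip the cap.

Call:
{"name": "play_rows", "arguments": {
  "motion": [
    [[-0.39,0.64,0,0,0,0,-1],[-0.39,0.64,0,0,0,0,-1],[0,0,0.8,0,0,0,-1],[0,0,1,0,0,0,-1],[0,0,1,0,0,0,-1],[0,0,1,0,0,0,-1],[0,0,1,0,0,0,-1],[0,0,0.7,0,0,0,-1],[0,0,0.36,0,0,0,-1],[0,0,0,0,0,0,-1]]
  ]
}}

```text
time_s: 5.2
tcp_pos: [607.7, 237.2, 98.5]
eef_rot: [-3.141, 0.0, 1.569]
force: [-0.9, 0.1, 0.3]
opening: 0.999
gripper_force: 0.0
```

Call:
{"name": "play_rows", "arguments": {
  "motion": [
    [[0,0,0,0,0,0,1],[0,0,0,0,0,0,1],[0,0,0,0,0,0,1],[0,0,0,0,0,0,1],[0,0,0,0,0,0,1],[0,0,0,0,0,0,1]]
  ]
}}

```text
time_s: 5.95
tcp_pos: [608.2, 237.5, 99.7]
eef_rot: [3.14, -0.001, 1.569]
force: [0.7, 0.3, 5.7]
opening: 0.429
gripper_force: 40.2
```

Call:
{"name": "play_rows", "arguments": {
  "motion": [
    [[0,0,-0.5,0,0,0,1],[0,0,-1,0,0,0,1],[0,0,-1,0,0,0,1],[0,0,-1,0,0,0,1],[0,0,-1,0,0,0,1],[0,0,-1,0,0,0,1],[-0.5,-0.12,0,0,0,0,1],[-1,-0.26,0,0,0,0,1],[-1,-0.26,0,0,0,0,1],[-1,-0.26,0,0,0,0,1],[-1,-0.26,0,0,0,0,1],[-1,-0.26,0,0,0,0,1],[-1,-0.26,0,0,0,0,1],[-1,-0.26,0,0,0,0,1],[-1,-0.26,0,0,0,0,1],[-1,-0.26,0,0,0,0,1],[-1,-0.26,0,0,0,0,1],[-1,-0.26,0,0,0,0,1],[-1,-0.26,0,0,0,0,1],[-1,-0.26,0,0,0,0,1]]
  ]
}}

```text
time_s: 8.45
tcp_pos: [518.2, -101.9, 236.1]
eef_rot: [-3.141, -0.0, 1.568]
force: [0.8, -0.0, -0.5]
opening: 0.43
gripper_force: 40.4
```

Call:
{"name": "play_rows", "arguments": {
  "motion": [
    [[-1,-0.26,0,0,0,0,1],[-1,-0.26,0,0,0,0,1],[-1,-0.26,0,0,0,0,1],[-1,-0.26,0,0,0,0,1],[-1,-0.26,0,0,0,0,1],[-1,-0.26,0,0,0,0,1],[-1,-0.26,0,0,0,0,1],[-1,-0.26,0,0,0,0,1],[-1,-0.26,0,0,0,0,1],[-1,-0.26,0,0,0,0,1],[-0.5,-0.13,0,0,0,0,1],[0,0,0,0,0,0,1]]
  ]
}}

```text
time_s: 9.95
tcp_pos: [450.1, -363.0, 236.0]
eef_rot: [-3.141, -0.001, 1.567]
force: [0.9, -0.3, -1.6]
opening: 0.431
gripper_force: 40.4
```

Call:
{"name": "play_rows", "arguments": {
  "motion": [
    [[-0.54,0,0.3,0,0,0,1],[0,0,1,0,0,0,1],[0,0,1,0,0,0,1],[0,0,1,0,0,0,1],[0,0,1,0,0,0,1],[0,0,0.5,0,0,0,1],[0,0,0.3,0,0,0,1],[0,0,0.16,0,0,0,1],[0,0,0,0,0,0,1],[0,0,0,0,0,0,1]]
  ]
}}

```text
time_s: 11.2
tcp_pos: [451.3, -376.2, 105.4]
eef_rot: [3.141, 0.001, 1.569]
force: [0.3, 0.0, -1.3]
opening: 0.428
gripper_force: 40.4
```

Call:
{"name": "play_rows", "arguments": {
  "motion": [
    [[0,0,0.05,0,0,0,1],[0,0,0,0,0,0,1],[0,0,0,0,0,0,0.0],[0,0,0,0,0,0,-0.5],[0,0,0,0,0,0,-1],[0,0,-0.3,0,0,0,-1],[0,0,-1,0,0,0,-1],[0,0,-1,0,0,0,-1],[0,0,-1,0,0,0,-1],[0,0,-1,0,0,0,-1],[0,0,-1,0,0,0,-1]]
  ]
}}

```text
time_s: 12.58
tcp_pos: [450.9, -376.0, 237.5]
eef_rot: [3.141, 0.0, 1.569]
force: [-0.6, 0.1, -1.6]
opening: 1.0
gripper_force: 0.0
```

```bash
python3 - <<'E'
from h import *
p,s=wrist("w2.png")
m=blue(p["img"].astype(int)).astype(np.uint8);n,l,st,ce=cv2.connectedComponentsWithStats(m)
k=1+np.argmax(st[1:,4]);print(st[k],ce[k],"cap",ray(p,*ce[k],110),s["tcp_pos"])
from station import snapshot
T=snapshot("top");m=blue(T["img"].astype(int)).astype(np.uint8)
c,st=blob(T["img"],*map(int,proj(T,(450,-377,113))),20,blue);print(c,st,ray(T,*c,110))
E
```

```text
[ 286  202   72   75 4230] [321.71631206 239.20992908] cap [ 451.83501034 -378.78149373  110.        ] [ 450.93202028 -375.97773222  237.49394712]
[474.88571429 240.14642857] [ 19  19 280] [ 451.99683108 -378.16629782  110.        ]
```

View pics/w2.png

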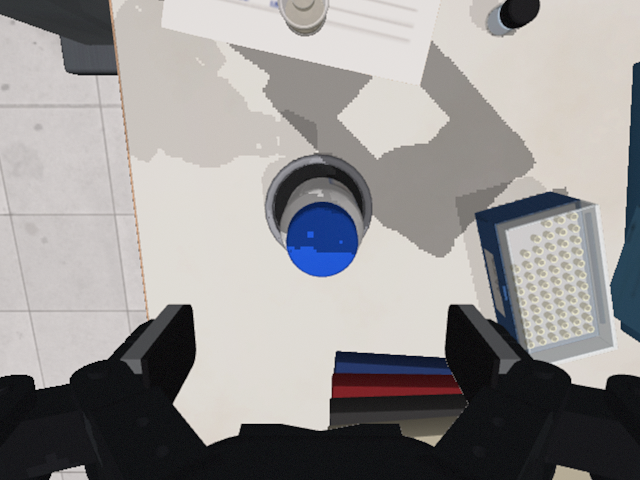

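The jar stands in holder_l with its cap at (322,239), 2–3 mm off the axis. Next is the pot, seen at (303,8), and the vial cap is at (521,11).

```bash
cat > q.py <<'E'
from h import *
E
python3 - <<'E'
from h import *
import numpy as np
from station import snapshot
p,s=wrist()
print(ray(p,303,9,46),ray(p,520,11,46))
E
```

```text
[ 441.38103547 -232.62836997   46.        ] [ 592.50872092 -233.96566112   46.        ]
```

Call:
{"name": "play_rows", "arguments": {
  "motion": [
    [[0.5,0,0,0,0,0,-1],[1,-0.1,0,0,0,0,-1],[1,-0.1,0,0,0,0,-1],[1,-0.1,0,0,0,0,-1],[1,-0.1,0,0,0,0,-1],[0.7,-0.1,0,0,0,0,-1],[0.2,0,0,0,0,0,-1],[0,0,0,0,0,0,-1]]
  ]
}}

```text
time_s: 13.72
tcp_pos: [438.8, -241.0, 236.0]
eef_rot: [3.141, 0.0, 1.57]
force: [0.5, 0.3, 0.2]
opening: 1.002
gripper_force: 0.0
```

```bash
python3 - <<'E'
from h import *
p,s=wrist("w3.png")
from station import masks_of
for d in masks_of("weighing_pot_center",p)[:2]:
    b=d["bbox"];print(d["confidence"],b,ray(p,b[0],b[1],30))
print(s["tcp_pos"],proj(p,(438,-219,51)),proj(p,(438,-219,0)))
E
```

```text
0.76 [322.1, 191.2, 47.8, 45.8] [ 440.28705678 -224.65413363   30.        ]
[ 438.81215282 -240.95647933  236.04762411] (np.float64(319.1992484362006), np.float64(187.80251470505152)) (np.float64(319.3049898936535), np.float64(179.68959030548123))
```

View pics/w3.png

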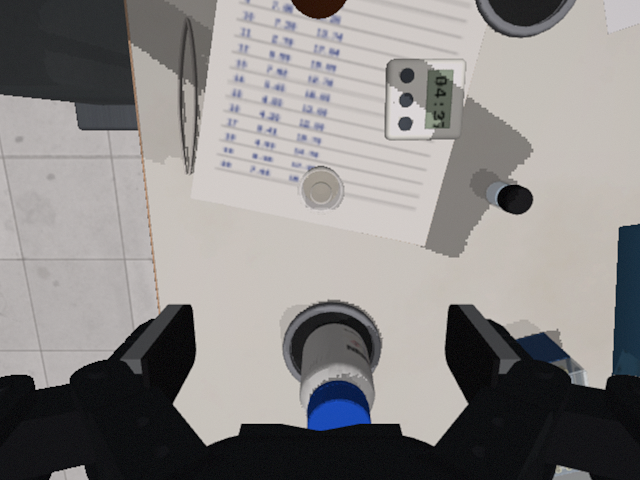

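The pot's lid centre is at (322,189), so it sits at about (440,-221).

Call:
{"name": "play_rows", "arguments": {
  "motion": [
    [[0.8,0.04,0,0,0,0,-1],[0,0,0.6,0,0,0,-1],[0,0,1,0,0,0,-1],[0,0,1,0,0,0,-1],[0,0,1,0,0,0,-1],[0,0,1,0,0,0,-1],[0,0,1,0,0,0,-1],[0,0,1,0,0,0,-1],[0,0,0.8,0,0,0,-1],[0,0,0.5,0,0,0,-1],[0,0,0.3,0,0,0,-1],[0,0,0,0,0,0,-1]]
  ]
}}

```text
time_s: 15.32
tcp_pos: [439.6, -220.9, 30.8]
eef_rot: [-3.141, -0.0, 1.569]
force: [0.7, 0.2, 0.5]
opening: 1.0
gripper_force: 0.0
```

Call:
{"name": "play_rows", "arguments": {
  "motion": [
    [[0,0,0,0,0,0,1],[0,0,0,0,0,0,1],[0,0,0,0,0,0,1],[0,0,0,0,0,0,1],[0,0,0,0,0,0,1],[0,0,0,0,0,0,1]]
  ],
  "grip_force": 30
}}

```text
time_s: 16.08
tcp_pos: [439.8, -221.1, 31.6]
eef_rot: [3.141, 0.0, 1.569]
force: [-1.7, -0.4, 5.9]
opening: 0.388
gripper_force: 29.6
```

Call:
{"name": "play_rows", "arguments": {
  "motion": [
    [[0,0,-0.4,0,0,0,1],[0,0,-1,0,0,0,1],[0,0,-1,0,0,0,1],[0,0,-1,0,0,0,1],[0,0,-1,0,0,0,1],[0,0,-1,0,0,0,1],[0.4,0.3,0,0,0,0,1],[1,0.52,0,0,0,0,1],[1,0.52,0,0,0,0,1],[1,0.52,0,0,0,0,1],[1,0.52,0,0,0,0,1],[1,0.52,0,0,0,0,1],[1,0.52,0,0,0,0,1],[1,0.52,0,0,0,0,1],[1,0.52,0,0,0,0,1],[1,0.52,0,0,0,0,1],[1,0.52,0,0,0,0,1],[1,0.52,0,0,0,0,1],[1,0.5,0,0,0,0,1],[0,0,0,0,0,0,1]]
  ]
}}

```text
time_s: 18.58
tcp_pos: [603.1, 90.9, 164.4]
eef_rot: [-3.14, -0.0, 1.572]
force: [-0.3, -0.7, -0.9]
opening: 0.391
gripper_force: 30.0
```

Call:
{"name": "play_rows", "arguments": {
  "motion": [
    [[-0.1,0,0.4,0,0,0,1],[0,0,1,0,0,0,1],[0,0,1,0,0,0,1],[0,0,1,0,0,0,1],[0,0,0.8,0,0,0,1],[0,0,0.4,0,0,0,1],[0,0,0.3,0,0,0,1],[0,0,0.16,0,0,0,1],[0,0,0,0,0,0,1],[0,0,0,0,0,0,1]]
  ]
}}

```text
time_s: 19.82
tcp_pos: [603.5, 86.4, 40.1]
eef_rot: [3.14, -0.0, 1.569]
force: [-0.2, 0.7, -0.3]
opening: 0.385
gripper_force: 30.0
```

Call:
{"name": "play_rows", "arguments": {
  "motion": [
    [[0.06,0,0.07,0,0,0,1],[0,0,0.07,0,0,0,1],[0,0,0,0,0,0,1],[0,0,0,0,0,0,1]]
  ]
}}

```text
time_s: 20.32
tcp_pos: [603.1, 87.8, 36.0]
eef_rot: [-3.142, -0.0, 1.569]
force: [1.0, 0.0, -1.0]
opening: 0.394
gripper_force: 30.0
```

Call:
{"name": "play_rows", "arguments": {
  "motion": [
    [[0,0,0,0,0,0,0.0],[0,0,0,0,0,0,-0.5],[0,0,0,0,0,0,-1],[0,0,-0.3,0,0,0,-1],[0,0,-1,0,0,0,-1],[0,0,-1,0,0,0,-1],[0,0,-1,0,0,0,-1],[0,0,-1,0,0,0,-1],[0,0,-1,0,0,0,-1],[0,0,-1,0,0,0,-1],[0,0,-1,0,0,0,-1],[0,0,-0.7,0,0,0,-1],[-0.2,-0.4,0,0,0,0,-1],[-0.2,-1,0,0,0,0,-1],[-0.2,-1,0,0,0,0,-1],[-0.2,-1,0,0,0,0,-1],[0,-1,0,0,0,0,-1],[0,-1,0,0,0,0,-1],[0,-1,0,0,0,0,-1],[0,-0.2,0,0,0,0,-1]]
  ]
}}

```text
time_s: 22.82
tcp_pos: [435.9, 67.7, 235.5]
eef_rot: [-3.14, 0.0, 1.569]
force: [0.6, 0.2, 1.3]
opening: 1.003
gripper_force: 0.0
```

```bash
python3 - <<'E'
from h import *
p,s=wrist("w4.png")
from station import masks_of,snapshot
for d in masks_of("yellow_bottle_center",p)[:3]: print(d["confidence"],d["bbox"])
print(s["tcp_pos"],"pred",proj(p,(438,76,102)))
T=snapshot("top")
for d in masks_of("weighing_pot_center",T)[:2]: print("pot",d["confidence"],d["bbox"],ray(T,*d["bbox"][:2],34))
E
```

```text
0.93 [323.1, 213.3, 64.5, 81.6]
[435.89362769  67.71658675 235.46295407] pred (np.float64(324.0312383451374), np.float64(220.19575004937232))
pot 0.49 [278.3, 183.3, 12.0, 14.2] [600.29393865  90.321204    34.        ]
```

View pics/w4.png

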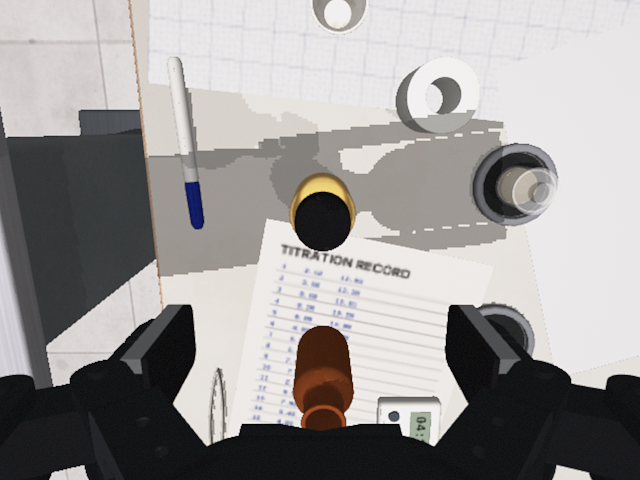

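The yellow bottle's cap is at (323,221), as predicted. The pot stands inside holder_s at (515,186). Next I'll grip the yellow cap.

Call:
{"name": "play_rows", "arguments": {
  "motion": [
    [[0.33,0.08,0.3,0,0,0,-1],[0,0,1,0,0,0,-1],[0,0,1,0,0,0,-1],[0,0,1,0,0,0,-1],[0,0,1,0,0,0,-1],[0,0,0.8,0,0,0,-1],[0,0,0.4,0,0,0,-1],[0,0,0.2,0,0,0,-1],[0,0,0,0,0,0,-1],[0,0,0,0,0,0,1],[0,0,0,0,0,0,1],[0,0,0,0,0,0,1],[0,0,0,0,0,0,1],[0,0,0,0,0,0,1],[0,0,0,0,0,0,1]]
  ],
  "grip_force": 40
}}

```text
time_s: 24.9
tcp_pos: [440.1, 76.3, 94.1]
eef_rot: [3.141, -0.0, 1.569]
force: [-2.1, -0.3, 6.7]
opening: 0.43
gripper_force: 39.5
```

Call:
{"name": "play_rows", "arguments": {
  "motion": [
    [[0,0,-0.4,0,0,0,1],[0,0,-1,0,0,0,1],[0,0,-1,0,0,0,1],[0,0,-1,0,0,0,1],[0,0,-1,0,0,0,1],[0,0,-1,0,0,0,1],[0,0.5,0,0,0,0,1],[-0.8,0.9,0,0,0,0,1],[-0.8,0.9,0,0,0,0,1],[-0.8,0.9,0,0,0,0,1],[-0.8,0.9,0,0,0,0,1],[-0.8,0.8,0,0,0,0,1],[-0.8,0.8,0,0,0,0,1],[-0.8,0.7,0,0,0,0,1],[0,0,0,0,0,0,1],[0,0,0,0,0,0,1]]
  ]
}}

```text
time_s: 26.9
tcp_pos: [599.4, -63.7, 227.3]
eef_rot: [-3.139, -0.001, 1.569]
force: [0.1, 0.2, -1.2]
opening: 0.43
gripper_force: 40.1
```

Call:
{"name": "play_rows", "arguments": {
  "motion": [
    [[0,-0.08,0.3,0,0,0,1],[0,0,1,0,0,0,1],[0,0,1,0,0,0,1],[0,0,1,0,0,0,1],[0,0,1,0,0,0,1],[0,0,0.4,0,0,0,1],[0,0,0.25,0,0,0,1],[0,0,0.15,0,0,0,1],[0,0,0,0,0,0,1],[0,0,0,0,0,0,1]]
  ]
}}

```text
time_s: 28.15
tcp_pos: [598.3, -64.0, 101.6]
eef_rot: [3.14, 0.0, 1.569]
force: [-0.3, 0.2, -1.1]
opening: 0.431
gripper_force: 40.1
```

Call:
{"name": "play_rows", "arguments": {
  "motion": [
    [[0,0,0.06,0,0,0,1],[0,0,0.06,0,0,0,1],[0,0,0,0,0,0,1],[0,0,0,0,0,0,1]]
  ]
}}

```text
time_s: 28.65
tcp_pos: [598.0, -64.0, 98.2]
eef_rot: [3.141, -0.0, 1.569]
force: [0.2, -1.1, 0.2]
opening: 0.427
gripper_force: 40.2
```

Call:
{"name": "play_rows", "arguments": {
  "motion": [
    [[0,0,0,0,0,0,0.0],[0,0,0,0,0,0,-0.5],[0,0,0,0,0,0,-1],[0,0,-0.3,0,0,0,-1],[0,0,-1,0,0,0,-1],[0,0,-1,0,0,0,-1],[0,0,-1,0,0,0,-1],[0,0,-1,0,0,0,-1],[0,0,-1,0,0,0,-1],[-0.5,0,0,0,0,0,-1],[-1,0,0,0,0,0,-1],[-1,0,0,0,0,0,-1],[-1,0,0,0,0,0,-1],[-1,-0.1,0,0,0,0,-1],[-1,-0.1,0,0,0,0,-1],[-0.8,-0.1,0,0,0,0,-1],[-0.3,0,0,0,0,0,-1],[0,0,0,0,0,0,-1]]
  ]
}}

```text
time_s: 30.9
tcp_pos: [590.1, -229.2, 230.2]
eef_rot: [-3.141, -0.001, 1.569]
force: [0.2, 0.4, 0.5]
opening: 0.996
gripper_force: 0.0
```

```bash
python3 - <<'E'
from h import *
p,s=wrist("w5.png")
from station import snapshot
print(s["tcp_pos"],"pred",proj(p,(591,-226,46)))
c,st=blob(p["img"],*proj(p,(591,-226,46)),40,lambda c:c.max(2)<50);print(c,st,ray(p,*c,44))
T=snapshot("top");cv2.imwrite("pics/t5.png",T["img"][:,:,::-1])
u,v=proj(T,(597,-64,106));c,st=blob(T["img"],u,v,10,dark);print("yellow",c,st,ray(T,*c,106))
E
```

```text
[ 590.06523496 -229.15411073  230.18155798] pred (np.float64(321.66557018210847), np.float64(212.80958874616644))
[322.69706337 215.66151468] [ 28  30 647] [ 591.79615057 -228.62991812   44.        ]
yellow [339.51408451 180.6443662 ] [ 21  19 284] [595.98477091 -60.47961702 106.        ]
```

View pics/w5.png

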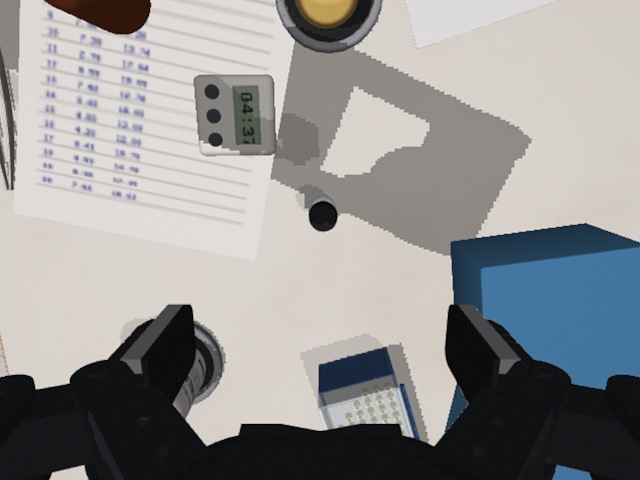

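The vial's cap is at (323,215), so it sits at about (591.5,-228). The yellow bottle stands in holder_m at the top of the frame. I'll grip the vial by its cap.

Call:
{"name": "play_rows", "arguments": {
  "motion": [
    [[0.04,0.06,0.3,0,0,0,-1],[0,0,1,0,0,0,-1],[0,0,1,0,0,0,-1],[0,0,1,0,0,0,-1],[0,0,1,0,0,0,-1],[0,0,1,0,0,0,-1],[0,0,1,0,0,0,-1],[0,0,0.8,0,0,0,-1],[0,0,0.4,0,0,0,-1],[0,0,0.2,0,0,0,-1],[0,0,0,0,0,0,-1],[0,0,0,0,0,0,-1]]
  ]
}}

```text
time_s: 32.5
tcp_pos: [592.2, -228.1, 38.8]
eef_rot: [3.14, 0.001, 1.569]
force: [0.5, 0.0, -0.2]
opening: 0.999
gripper_force: 0.0
```

Call:
{"name": "play_rows", "arguments": {
  "motion": [
    [[0,0,0,0,0,0,1],[0,0,0,0,0,0,1],[0,0,0,0,0,0,1],[0,0,0,0,0,0,1],[0,0,0,0,0,0,1],[0,0,0,0,0,0,1],[0,0,0,0,0,0,1]]
  ],
  "grip_force": 30
}}

```text
time_s: 33.38
tcp_pos: [591.8, -228.0, 38.2]
eef_rot: [3.141, 0.0, 1.569]
force: [-0.1, 0.2, 2.4]
opening: 0.252
gripper_force: 29.4
```

Call:
{"name": "play_rows", "arguments": {
  "motion": [
    [[0,0,-0.4,0,0,0,1],[0,0,-1,0,0,0,1],[0,0,-1,0,0,0,1],[0,0,-1,0,0,0,1],[0,0,-1,0,0,0,1],[0,0,-1,0,0,0,1],[0,0,-1,0,0,0,1],[0.5,-0.1,-0.4,0,0,0,1],[1,-0.25,0,0,0,0,1],[1,-0.25,0,0,0,0,1],[1,-0.25,0,0,0,0,1],[1,-0.25,0,0,0,0,1],[1,-0.25,0,0,0,0,1],[1,-0.25,0,0,0,0,1],[1,-0.25,0,0,0,0,1],[1,-0.25,0,0,0,0,1],[1,-0.25,0,0,0,0,1],[1,-0.25,0,0,0,0,1],[1,-0.25,0,0,0,0,1],[1,-0.25,0,0,0,0,1]]
  ]
}}

```text
time_s: 35.88
tcp_pos: [512.5, 86.7, 207.0]
eef_rot: [-3.139, -0.0, 1.571]
force: [-0.4, -0.4, -0.3]
opening: 0.252
gripper_force: 29.4
```

Call:
{"name": "play_rows", "arguments": {
  "motion": [
    [[1,-0.25,0,0,0,0,1],[1,-0.25,0,0,0,0,1],[1,-0.25,0,0,0,0,1],[1,-0.25,0,0,0,0,1],[1,-0.25,0,0,0,0,1],[1,-0.25,0,0,0,0,1],[1,-0.25,0,0,0,0,1],[1,-0.25,0,0,0,0,1],[1,-0.25,0,0,0,0,1],[1,-0.25,0,0,0,0,1],[1,-0.25,0,0,0,0,1],[0.5,-0.25,0,0,0,0,1],[0,0,0,0,0,0,1],[0,0,0,0,0,0,1]]
  ]
}}

```text
time_s: 37.62
tcp_pos: [439.7, 371.6, 207.9]
eef_rot: [-3.141, 0.001, 1.569]
force: [-0.5, -0.3, -0.5]
opening: 0.255
gripper_force: 29.4
```

Call:
{"name": "play_rows", "arguments": {
  "motion": [
    [[0.75,-0.17,0.3,0,0,0,1],[0,0,1,0,0,0,1],[0,0,1,0,0,0,1],[0,0,1,0,0,0,1],[0,0,1,0,0,0,1],[0,0,1,0,0,0,1],[0,0,0.6,0,0,0,1],[0,0,0.4,0,0,0,1],[0,0,0.2,0,0,0,1],[0,0,0,0,0,0,1],[0,0,0,0,0,0,1]]
  ]
}}

```text
time_s: 39.0
tcp_pos: [436.2, 391.4, 46.2]
eef_rot: [3.14, -0.001, 1.569]
force: [0.5, -0.8, -0.0]
opening: 0.252
gripper_force: 29.4
```

Call:
{"name": "play_rows", "arguments": {
  "motion": [
    [[-0.04,-0.04,0.07,0,0,0,1],[0,0,0.07,0,0,0,1],[0,0,0,0,0,0,1],[0,0,0,0,0,0,1]]
  ]
}}

```text
time_s: 39.5
tcp_pos: [434.9, 390.1, 42.2]
eef_rot: [3.142, -0.0, 1.569]
force: [-0.6, 0.0, 1.5]
opening: 0.257
gripper_force: 29.5
```

Call:
{"name": "play_rows", "arguments": {
  "motion": [
    [[0,0,0,0,0,0,0.3],[0,0,0,0,0,0,-0.1],[0,0,0,0,0,0,-0.6],[0,0,0,0,0,0,-1],[0,0,-0.3,0,0,0,-1],[0,0,-1,0,0,0,-1],[0,0,-1,0,0,0,-1],[0,0,-1,0,0,0,-1],[0,0,-1,0,0,0,-1],[0,0,-1,0,0,0,-1],[0,0,-1,0,0,0,-1],[0,0,-1,0,0,0,-1],[0,0,-0.5,0,0,0,-1],[0,0,0,0,0,0,-1]]
  ]
}}

```text
time_s: 41.25
tcp_pos: [435.0, 390.2, 237.9]
eef_rot: [3.14, -0.001, 1.569]
force: [0.8, -0.5, 0.0]
opening: 0.999
gripper_force: 0.0
```

```bash
python3 - <<'E'
from h import *
p,s=wrist()
from station import snapshot
S=snapshot("side");T=snapshot("top")
w=cv2.resize(p["img"],(400,300));a=cv2.resize(S["img"][180:400,190:470],(400,300),interpolation=cv2.INTER_CUBIC)
t=cv2.resize(T["img"][150:320,130:530],(800,300),interpolation=cv2.INTER_CUBIC)
cv2.imwrite("pics/f.png",np.vstack([np.hstack([w,a]),t])[:,:,::-1])
c,st=blob(p["img"],*proj(p,(435,390,50)),18,lambda c:c.max(2)<50);print("vial",c,st,ray(p,*c,50),s["tcp_pos"],proj(p,(435.3,390.4,50)))
E
```

```text
vial [319.07902164 215.18908749] [  37   35 1063] [434.32188524 390.87778708  50.        ] [435.04955091 390.20746698 237.91763691] (np.float64(320.34522939478256), np.float64(215.7930368800987))
```

View pics/f.png

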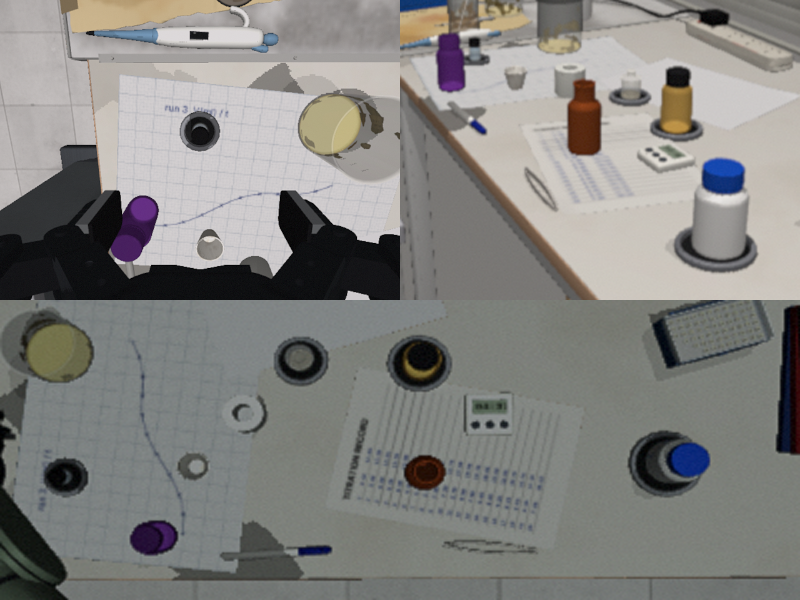

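All four containers stand upright in their own holders: vial, pot, yellow bottle and white jar. The open vessels and the purple look-alike haven't moved, so I'll hand the job in.

```bash
python3 -c "
from station import *
print(sign_off())"
```

```text
the job is handed in; nothing more can be done
None
```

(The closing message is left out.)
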